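# Show the box grater to the recipe camera

### The job

We are filming a recipe: lift the box grater out of the mixing bowl and show it to the phone on the little tripod, held upright in the air with its coarse-toothed face turned square to the camera lens, 20 cm in front of the lens, and the middle of that face level with the lens and straight ahead of it. Finish while still holding it there, steady. Leave the bowl, potatoes, peeler and prep cup where they are, and do not bump the phone or its tripod.

Things in the scene. Friction and masses are not known exactly. Their poses are not given: they have to be found in the camera images.
- grater: Steel box grater, hollow, 0.25 kg, standing upright in the mixing bowl. Foot 103 mm wide (y) by 78 mm deep (x), tapering to 72 by 48 at 140 mm height; black top frame to 146 mm, then a black bridge handle, 184 mm over all. Origin: centre of the foot's underside, z up. +x: coarse face (rows of big teeth); -x: slicing face (three slots); y sides: fine prickles.
- handle (a point): Middle of the grater's handle bar, 176 mm above its foot. Straight flat-sided bar 18 mm thick (along the grater's x), 16 mm high, 86 mm long (along y), on a post at each end (62 mm clear between them), 22 mm of free space under it. Axes as the grater's.
- coarse (a point): Middle of the grater's coarse face: 31 mm along +x from the grater's axis, 70 mm above its foot, 106 mm below the handle bar's middle. Each face leans inwards by 0.1 rad; it is square to the lens when the grater is upright with its x axis opposing the lens x axis. Axes as the grater's. This point is to come 200 mm in front of the lens.
- slicer (a point): Middle of the slicing face: 31 mm along -x from the grater's axis, 70 mm above its foot. Axes as the grater's.
- lens (a point): Front of the phone's rear camera lens (a 13 mm dark disc with a steel ring, the upper of two, near the phone's top edge and 18 mm left of its middle as seen by one looking the way the lens looks), 195 to 230 mm above the counter. Its x axis points straight out of the lens, level, roughly towards the robot; z is up.
- tripod: Black mini tripod with three splayed legs (70 mm radius), carrying a dark phone 148 mm high, 72 mm wide, 8 mm thick, upright in a clamp on a sliding column; the phone's top edge is 18 mm above the lens. It stands firmly. Origin on the counter, 10 mm in front of the column's foot; x points the way the lens looks, z up.
- bowl: Round stainless mixing bowl, rim 250 mm across over its rolled edge, 88 mm high, flat floor 4 mm thick and about 160 mm across, loose, 0.45 kg, standing on the board. Origin: centre of its underside; z up.
- board: Pale speckled plastic chopping board, 290 by 460 by 12 mm, with a hand slot near one short end, lying fast on the counter under the bowl and the potatoes. Origin: centre of its underside; y along its length, z up.
- potato_a: Bystander: whole yellow potato, 92 mm long (along its x), 56 mm thick, lying on the board. Origin: on its underside; z up.
- potato_b: Bystander: whole yellow potato, 80 mm long (along its x), 50 mm thick, lying on the board. Origin: on its underside; z up.
- peeler: Bystander: Y-shaped peeler with a black handle and steel blade, 149 mm long (along its x, blade at +x), 46 mm wide, 13 mm high, flat on the counter beside the board. Origin: on its underside, 61 mm from the blade end.
- cup: Bystander: small empty steel prep bowl, 84 mm across, 42 mm high, on the counter beside the board. Origin: centre of its underside.
There are look-alikes about, which are no part of the job. Leave any purple look-alike of the grater alone.

How it is judged:
By the outcome, as a careful person would: the job done as asked, in the order asked, and still so for the second after the job is handed in, while the arm keeps its last pose, push and grip.
It also fails if it takes over 42 s, if anything falls off the work surface, if the arm or the gripper's body presses on something with over 40 N, if the wrist force passes 120 N, or if a joint passes its speed limit or range.

### The arm

A 6-joint arm with a two-finger parallel gripper is mounted at the origin on the work surface. World frame = base frame: x ahead of the robot, y to its left, z up, the work surface at z = 0. Lengths are in m, angles in rad, forces in N, time in s.
With the tool pointing down it reaches from about 0.35 to 0.975 m from the base axis. Payload 4.9 kg.
Tool frame: the origin (TCP) lies midway between the tips of the shut fingers; the grasp point (between the pads) lies 19 mm behind it; z points along the fingers, y is the direction in which the jaws open and shut (so a half turn about z gives the same grasp; the last joint's range is limited). The gripper opens to 85 mm and grips with 20 to 120 N. Pads are 22 mm wide; open, the fingers measure 114 mm over their backs; the gripper's body (76 mm by 85 mm) begins 54 mm behind the grasp point. The pads swing forward as they close: fully open they stand 13 mm farther back than shut.
Start: joints at [0.995, 0.053, 1.613, -0, 1.476, -0.119], TCP at [0.276, 0.561, 0.231] pointing down, gripper open.
Joint ranges: [-3.01, 3.01], [-1.01, 2.22], [0.06, 2.58], [-1.02, 4.17], [0.09, 2.62], [-3.14, 3.14]. Speed limits (rad/s): [2.57, 2.57, 3.14, 3.14, 3.14, 3.14].

### API

Orientations are given as a unit quaternion [x, y, z, w].
In Python, from rig import arm gives the robot as it stands.
- The arm moves only by the tool apply_moves, never from a script. Its argument "targets" is one flat list of numbers, 6 for each row, row after row: the shift along the tool's x, y, z as a fraction of full scale, then the turn, a rotation vector about the tool's x, y, z as a fraction of full scale. In form: [x, y, z, ax, ay, az, x, y, z, ax, ay, az, ...]. A call has exactly 10 rows; each row is the pose to reach, as a shift and turn from the pose measured when the call began, along the tool's axes at that moment, turning the shorter way round; what a row does not reach only later rows make up. Full scale, the value 1, is 0.4 m for a shift and 2 pi rad for a turn. A row lasts 1/12 s, in which the tool goes at most 41.7 mm and 7.16 degrees, less where a joint would pass 70% of its speed; a pose out of reach is approached as far as the arm can. A call with a number of a shift or a turn outside -1 to 1 is refused whole. A call with a gripper value outside its range is refused whole. "jaw" is the opening, from 0 (shut) to 1 (fully open), set as the call begins (left out, the last holds). The fingers move at their own pace and stop on an object; "grip_force" is the grip in N (left out, the last holds). Time passes only in rows, so rows that repeat a pose let the fingers close, or fill a call up. It gives the time, the measured TCP pose, the force and the opening at its end, in the units of the state.
- arm.sense(): the state, without advancing time (a new reading comes with each control period).
- arm.camera(name): name is "side" or "top" or "wrist"; returns the picture (420x560x3 uint8, blue, green, red); there is no depth.
- arm.camera_params(name): a dict with "mtx" (3x3 intrinsics, pixels), "R" (3x3) and "t" (3): a world point X has camera coordinates R X + t. Camera axes: x right, y down, z forward; pixel columns grow to the right and rows downward; lengths in m; the calibration is good to about 2 mm. A picture is of the moment at which its call begins: read the wrist's pose just before it. camera_params takes no time and is no camera call; for the wrist camera it gives the pose at the moment of the call.
- arm.close_job(): hands the job in, once; it reports no verdict.
The state is a dict: "time_s": time; "joint_positions": joint angles; "qvel": joint speeds; "effort": joint torques, N m; "position": TCP position; "tool_rot": TCP orientation; "wrist_force": force on the tool from outside, world axes, zero at the start; "wrist_torque": the same for the moment, N m; "opening": finger opening in m.
Only numpy, scipy, OpenCV 4.12 (cv2) and the standard library are available. Lean on these libraries where they do the work, as an engineer would, in place of code of your own. Each camera call takes 0.05 s, during which the arm holds its last target. There are 200 camera calls.

## Working session

There is one attempt and no reset: what is moved stays moved. The work goes in short steps, Python scripts to look and compute and a tool call to move; the robot and the scene stay as the last step left them, time stands still between calls to the robot, and variables do not carry over. Pictures are saved under pics/ and viewed, about 8 in all and at most 12, crops included, and the job is handed in when it is done.

Besides the shell and the picture viewer there is one more tool, called after ">>>" in YAML: its name, and indented under it one key for each argument. apply_moves: Moves the arm, as the interface text tells. Its arguments: {"type":"object","properties":{"targets":{"type":"array","items":{"type":"number"}},"jaw":{"type":"number"},"grip_force":{"type":"number"}},"required":["targets"]}

```bash
mkdir -p pics
python3 - <<'E'
from rig import arm
import cv2
print(arm.sense())
for n in("side","top","wrist"):
    p=arm.camera_params(n); print(n,p['mtx'].tolist() if hasattr(p['mtx'],'tolist') else p['mtx'],p['R'],p['t'])
    cv2.imwrite(f"pics/{n}0.png",arm.camera(n))
E
```

```text
{'time_s': 0.0, 'joint_positions': array([ 9.94964522e-01,  5.33463789e-02,  1.61428809e+00, -5.67348739e-06,
        1.47599484e+00, -1.19028070e-01]), 'qvel': array([ 1.76337034e-03, -2.38022092e-04, -9.90476650e-05, -2.13342008e-05,
        1.39795605e-03, -7.85149043e-04]), 'effort': array([-3.35508130e-04, -3.93697643e+01, -3.70170343e+01, -1.83739094e-04,
        6.97254945e-03, -1.14392984e-05]), 'position': array([0.27535337, 0.56038552, 0.23007304]), 'tool_rot': array([ 2.26420803e-01,  9.74029046e-01, -9.58445423e-04, -3.44067848e-04]), 'wrist_force': array([-1.52323937, -0.03002239, -0.29696459]), 'wrist_torque': array([-0.00056437, -0.03644443,  0.03892289]), 'opening': 0.08535927060356983}
side [[412.2612181088532, 0.0, 277.0744983376823], [0.0, 412.2612181088532, 210.13914700191287], [0.0, 0.0, 1.0]] [[ 0.74919659 -0.66222134 -0.01293696]
 [-0.43886248 -0.4816835  -0.75853855]
 [ 0.49608889  0.57397204 -0.65149973]] [-0.39963008  0.39787945  0.97818492]
top [[475.25911316051855, 0.0, 282.30725804749017], [0.0, 475.25911316051855, 211.6273692772109], [0.0, 0.0, 1.0]] [[-0.05772953 -0.99832007 -0.00493314]
 [-0.97732741  0.05752252 -0.20377018]
 [ 0.20371163 -0.00694226 -0.97900632]] [0.1061231  0.61063767 1.48182658]
wrist [[364.6560707588408, 0.0, 282.395162175485], [0.0, 364.6560707588408, 210.15497788250528], [0.0, 0.0, 1.0]] [[ 0.44137653  0.89732103 -0.00131421]
 [ 0.86567738 -0.42542513  0.2638487 ]
 [ 0.23619789 -0.11759431 -0.96456318]] [-0.62351498 -0.03398078  0.37786581]
```

View pics/side0.png

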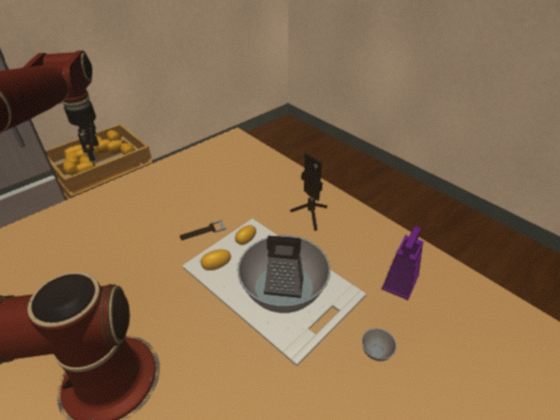

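View pics/top0.png

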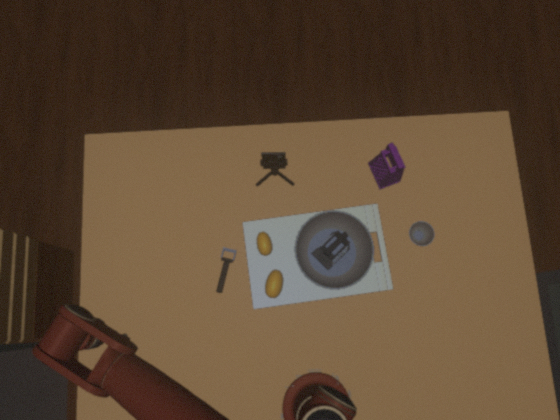

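Side view: the steel grater stands in the bowl at about (284,265), the purple look-alike at (405,265), and the phone on its tripod at (313,185). Top view: grater (333,250), purple (387,165), phone (273,162). The steel one in the bowl fits the description; the purple one does not. I'll confirm in an enlarged crop.

Run:
```python
import cv2,numpy as np
s=cv2.imread("pics/side0.png");t=cv2.imread("pics/top0.png")
def c(im,x,y,w,h,k): return cv2.resize(im[y:y+h,x:x+w],(w*k,h*k),interpolation=cv2.INTER_CUBIC)
a=c(s,255,225,66,50,6); b=c(t,300,215,66,50,6); d=c(s,285,145,66,50,6); e=c(t,245,140,66,50,6)
cv2.imwrite("pics/crop1.png",np.clip(np.vstack([np.hstack([a,b]),np.hstack([d,e])]).astype(float)*1.6,0,255).astype(np.uint8))
```

```text
(no output)
```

View pics/crop1.png

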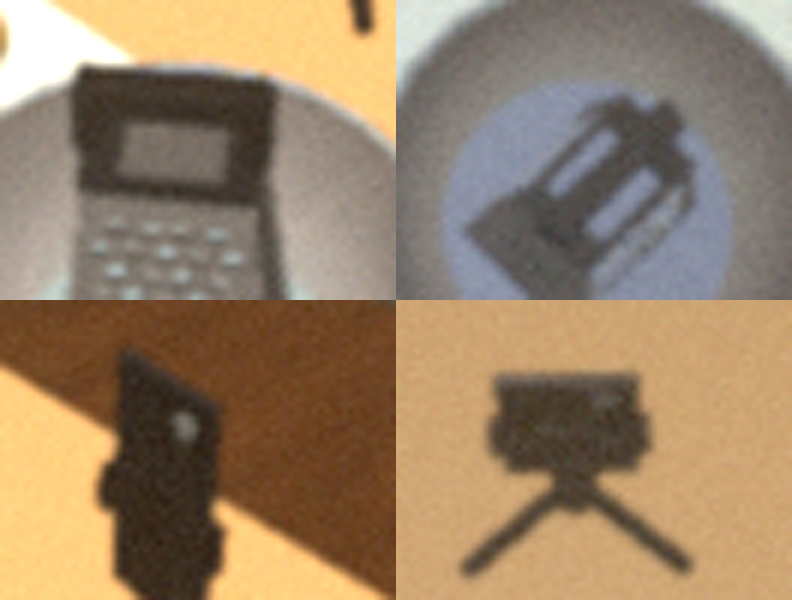

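The crop confirms it: the steel grater's coarse big-toothed face looks toward the side camera, with the bar at about side (283.7,241.2) / top (334,244.7). The lens is at about side (315.8,166.3) / top (279.8,156.7), looking toward the robot.

```bash
cat > h.py <<'E'
import numpy as np
from scipy.spatial.transform import Rotation as Ro
from rig import arm
def P(n):
    p=arm.camera_params(n); return np.array(p['mtx']),np.array(p['R']),np.array(p['t'])
def cen(c): return -c[1].T@c[2]
def ray(c,uv):
    d=c[1].T@np.linalg.solve(c[0],[uv[0],uv[1],1.]); return cen(c),d/np.linalg.norm(d)
def onz(c,uv,z):
    o,d=ray(c,uv); return o+d*(z-o[2])/d[2]
def tri(obs):
    A=0;b=0
    for c,uv in obs:
        o,d=ray(c,uv); M=np.eye(3)-np.outer(d,d); A=A+M; b=b+M@o
    X=np.linalg.solve(A,b); return X,[np.linalg.norm(np.cross(X-ray(c,u)[0],ray(c,u)[1])) for c,u in obs]
def proj(c,X):
    v=c[0]@(c[1]@np.asarray(X,float)+c[2]); return v[:2]/v[2]
def move(X,R):
    "fractions for going to TCP X, rotation R (matrix)"
    s=arm.sense(); R0=Ro.from_quat(s['tool_rot'])
    d=R0.inv().apply(np.asarray(X)-s['position'])/0.4
    w=(R0.inv()*Ro.from_matrix(R)).as_rotvec()
    return np.round(d,4),np.round(w/(2*np.pi),4), 'mm %.0f deg %.0f'%(np.linalg.norm(d)*400,np.degrees(np.linalg.norm(w)))
def frame(yaw): # tool down, jaw (tool y) along world yaw
    y=np.array([np.cos(yaw),np.sin(yaw),0]);z=np.array([0,0,-1.]);return np.column_stack([np.cross(y,z),y,z])
E
python3 - <<'E'
from h import *
S,T,W=P('side'),P('top'),P('wrist')
print(cen(S),cen(T))
print('handle',tri([(S,(283.7,241.2)),(T,(334,244.7))]))
L,_=tri([(S,(315.8,166.3)),(T,(279.8,156.7))]);print('lens',L,_)
print('bar dir',onz(T,(342.8,233.5),.19)-onz(T,(325,255),.19))
for z in(.22,.23,.24,.25): print('phone top ends',z,onz(T,(261.7,153),z),onz(T,(285.2,153),z))
print('bowl',onz(T,(334,249),.1))
s=arm.sense();R=Ro.from_quat(s['tool_rot']).as_matrix()
print('tool R',R);print('cam in tool',R.T@(cen(W)-s['position']),'cam axes in tool\n',R.T@W[1].T)
E
```

```text
[-0.01125081 -0.6344424   0.93392412] [0.30105407 0.08110663 1.57567086]
handle (array([ 0.48559149, -0.07709636,  0.18658988]), [np.float64(0.0042364701238494385), np.float64(0.0042364701238493865)])
lens [0.75204451 0.06840781 0.22025544] [np.float64(0.0015378654334505498), np.float64(0.0015378654334504288)]
bar dir [ 0.0603022  -0.05719092  0.        ]
phone top ends 0.22 [0.76558405 0.12268565 0.22      ] [0.76140843 0.05251999 0.22      ]
phone top ends 0.23 [0.76215748 0.12237895 0.23      ] [0.75801266 0.05273085 0.23      ]
phone top ends 0.24 [0.75873091 0.12207224 0.24      ] [0.75461689 0.05294172 0.24      ]
phone top ends 0.25 [0.75530434 0.12176554 0.25      ] [0.75122112 0.05315259 0.25      ]
bowl [ 0.47978149 -0.0834277   0.1       ]
tool R [[-8.97451608e-01  4.41112082e-01 -8.61430368e-04]
 [ 4.41112881e-01  8.97450662e-01 -1.31694871e-03]
 [ 1.92169268e-04 -1.56188577e-03 -9.99998762e-01]]
cam in tool [ 0.06668568 -0.0006687  -0.14239085] cam axes in tool
 [[-2.94418680e-04 -9.64505213e-01 -2.64063641e-01]
 [ 9.99999829e-01 -4.17576811e-04  4.10266180e-04]
 [-5.05970723e-04 -2.64063475e-01  9.64505171e-01]]
```

```bash
cat >> h.py <<'E'
def tilt(yaw,a): # tool looking down, tilted by a so that the wrist camera side looks farther ahead
    F=frame(yaw); return Ro.from_rotvec(F[:,1]*-a).as_matrix()@F
E
python3 - <<'E'
from h import *
R=tilt(np.pi/2,np.radians(20)); print(R)
print(move([.631,.07,.339],R))
E
```

```text
[[-9.39692621e-01  6.12323400e-17  3.42020143e-01]
 [ 5.75395780e-17  1.00000000e+00 -2.09426937e-17]
 [-3.42020143e-01  0.00000000e+00 -9.39692621e-01]]
(array([-1.3387, -0.7088, -0.2707]), array([-0.0129, -0.0547, -0.0719]), 'mm 615 deg 33')
```

>>> apply_moves:
  targets: [-0.09,-0.05,-0.06,0,-0.005,-0.01,-0.18,-0.1,-0.12,0,-0.01,-0.02,-0.27,-0.15,-0.18,0,-0.02,-0.03,-0.36,-0.19,-0.23,0,-0.03,-0.04,-0.45,-0.24,-0.27,0,-0.04,-0.05,-0.54,-0.29,-0.27,-0.01,-0.05,-0.06,-0.63,-0.34,-0.27,-0.013,-0.055,-0.072,-0.72,-0.39,-0.27,-0.013,-0.055,-0.072,-0.8,-0.43,-0.27,-0.013,-0.055,-0.072,-0.88,-0.47,-0.27,-0.013,-0.055,-0.072]
  jaw: 1

```text
time_s: 0.98
position: [0.504, 0.2412, 0.3388]
tool_rot: [-0.001, 0.985, 0.0, 0.175]
wrist_force: [0.7, 0.5, 0.9]
opening: 0.0856
```

Run:
```python
from h import *
R=tilt(np.pi/2,np.radians(20))
print(move([.631,.07,.339],R))
```

```text
(array([-0.2978, -0.4285,  0.1087]), array([0.0001, 0.0005, 0.0002]), 'mm 213 deg 0')
```

>>> apply_moves:
  targets: [-0.05,-0.07,0.02,0,0,0,-0.1,-0.14,0.04,0,0,0,-0.15,-0.22,0.055,0,0,0,-0.2,-0.29,0.075,0,0,0,-0.25,-0.36,0.09,0,0,0,-0.298,-0.428,0.109,0,0,0,-0.298,-0.428,0.109,0,0,0,-0.298,-0.428,0.109,0,0,0,-0.298,-0.428,0.109,0,0,0,-0.298,-0.428,0.109,0,0,0]

```text
time_s: 1.82
position: [0.6305, 0.0712, 0.3388]
tool_rot: [-0.001, 0.985, 0.0, 0.175]
wrist_force: [-0.1, 0.1, -0.4]
opening: 0.0851
```

Run:
```python
from h import *
import cv2,pickle
W=P('wrist'); im=arm.camera('wrist'); pickle.dump(W,open('w1.pkl','wb'))
cv2.imwrite('pics/w1raw.png',im); 
print(proj(W,(.752,.068,.22)),cen(W))
cv2.imwrite('pics/w1.png',cv2.resize(im[0:300,140:540],(800,600),interpolation=cv2.INTER_CUBIC))
```

```text
[279.06271985 274.59550762] [0.51850519 0.0702479  0.44947345]
```

View pics/w1.png

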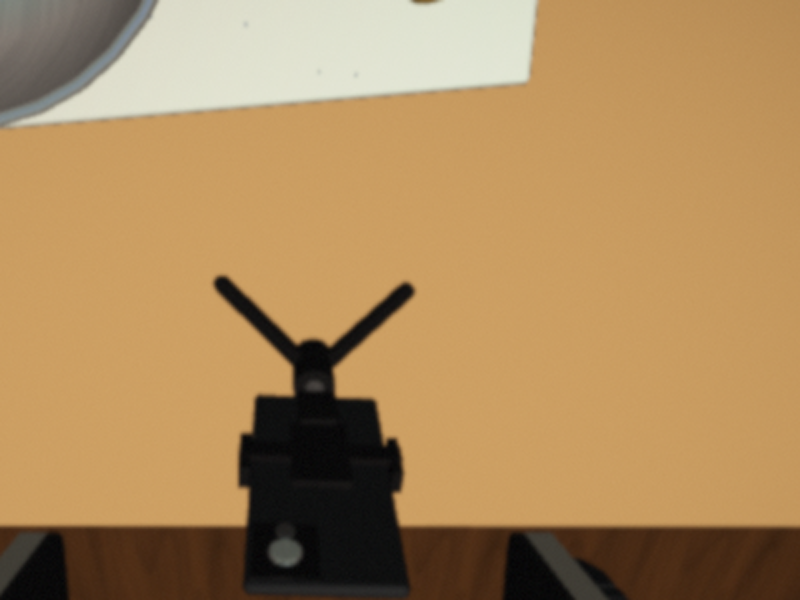

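The lens (upper of the two discs, nearer the phone's top edge) is at about raw (282.5,276); the tripod stands squarely with its legs toward the robot. I'll take a second, lower view for depth.

Run:
```python
from h import *
import cv2
print(move([.622,.07,.295],tilt(np.pi/2,np.radians(50))))
```

```text
(array([ 0.0578, -0.0035,  0.0958]), array([ 0.0003, -0.0829,  0.0003]), 'mm 45 deg 30')
```

>>> apply_moves:
  targets: [0.012,0,0.02,0,-0.016,0,0.024,0,0.04,0,-0.033,0,0.036,0,0.06,0,-0.05,0,0.048,0,0.08,0,-0.066,0,0.058,0,0.096,0,-0.083,0,0.058,0,0.096,0,-0.083,0,0.058,0,0.096,0,-0.083,0,0.058,0,0.096,0,-0.083,0,0.058,0,0.096,0,-0.083,0,0.058,0,0.096,0,-0.083,0]

```text
time_s: 2.7
position: [0.6239, 0.0715, 0.2994]
tool_rot: [-0.001, 0.905, 0.001, 0.425]
wrist_force: [-0.1, 0.9, -0.2]
opening: 0.0856
```

Run:
```python
from h import *
import cv2,pickle
W=P('wrist'); im=arm.camera('wrist'); pickle.dump(W,open('w2.pkl','wb'))
cv2.imwrite('pics/w2raw.png',im); 
u=proj(W,(.752,.068,.22));print(u,cen(W))
a=cv2.resize(im[170:290,215:355],(700,600),interpolation=cv2.INTER_CUBIC)
b=cv2.resize(cv2.imread('pics/w1raw.png')[255:305,255:350],(760,400),interpolation=cv2.INTER_CUBIC)
g=lambda x:np.clip(255*(x/255.)**.6,0,255).astype(np.uint8)
cv2.imwrite('pics/w2.png',g(a));cv2.imwrite('pics/w1c.png',g(b))
```

```text
[278.52159596 219.12797332] [0.47132421 0.07040332 0.33891096]
```

View pics/w2.png

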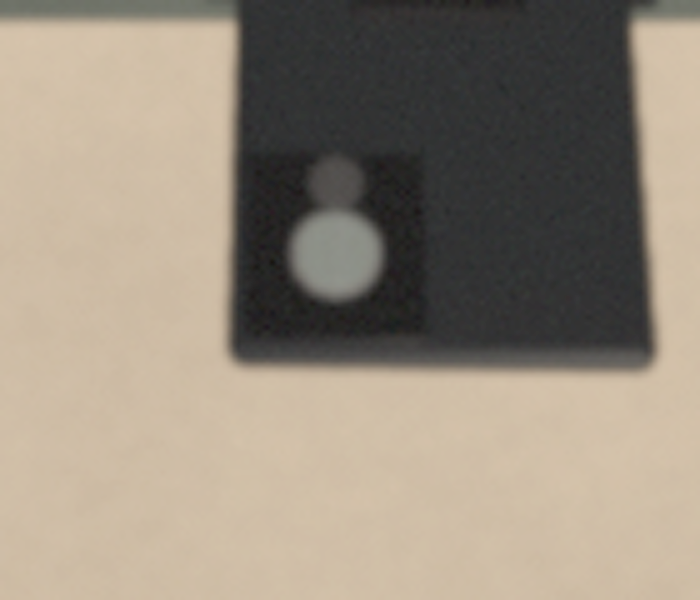

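View pics/w1c.png

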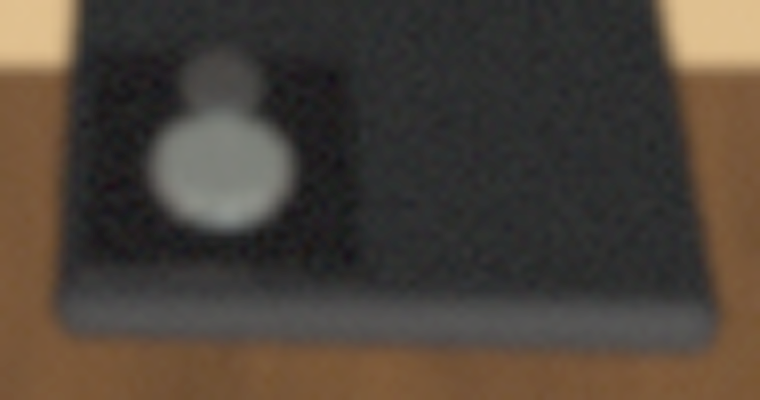

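Both views show the lens clearly: raw (281.8,220.6) in view 2 and (282.4,275.6) in view 1. The phone's top edge is nearly level in both.

Run:
```python
from h import *
import pickle
A,B=[pickle.load(open(f,'rb')) for f in('w1.pkl','w2.pkl')]
fa=lambda x,y:((x+.5)/8-.5+255,(y+.5)/8-.5+255)
fb=lambda x,y:((x+.5)/5-.5+215,(y+.5)/5-.5+170)
L,e=tri([(A,fa(223,168)),(B,fb(336,255))]); print('lens',L,e)
S=P('side');print('side check',proj(S,L),'top',proj(P('top'),L))
for z in (L[2]+.018,):
  for n,l,r in(('front',fa(60,295),fa(714,308)),('back',fa(62,332),fa(708,349))):
    p,q=onz(A,l,z),onz(A,r,z); d=q-p; print(n,p,q,np.linalg.norm(d),'yaw of normal off -x deg',np.degrees(np.arctan2(d[0],-d[1]))) if 0 else print(n,p,q,np.linalg.norm(d),np.degrees(np.arctan2(d[0],d[1])))
  p,q=onz(B,fb(231,346),z),onz(B,fb(655,350),z);d=q-p;print('B',p,q,np.degrees(np.arctan2(d[0],d[1])))
p,_=tri([(A,fa(60,295)),(B,fb(231,346))]);q,_=tri([(A,fa(714,308)),(B,fb(655,350))]);d=q-p;print(p,q,np.linalg.norm(d),np.degrees(np.arctan2(d[0],d[1])))
# go look at grater: camera above handle
```

```text
lens [0.75171452 0.0708602  0.22145251] [np.float64(0.00012117938239949717), np.float64(0.00012117938239945964)]
side check [314.66942485 165.81237522] top [279.25433605 156.28482344]
front [0.75211398 0.05383304 0.23945251] [0.7540516  0.12277899 0.23945251] 0.06897317006054006 1.6097865401915241
back [0.75785207 0.05387147 0.23945251] [0.76046824 0.12277842 0.23945251] 0.06895659995558198 2.1742821798186207
B [0.74640109 0.05393926 0.23945251] [0.748272   0.12207384 0.23945251] 1.5728982157702764
[0.75595215 0.05346545 0.23599914] [0.75793552 0.1237613  0.23598096] 0.07032382957274604 1.6161492803235098
```

Run:
```python
from h import *
print(move([.55,.02,.42],frame(np.radians(50))))
R=frame(np.radians(50)).T
for y in(-15,-80,-133): print(y)
```

```text
(array([-0.1155, -0.1279, -0.336 ]), array([0.0489, 0.1337, 0.1042]), 'mm 151 deg 63')
-15
-80
-133
```

>>> apply_moves:
  targets: [-0.012,-0.013,-0.07,0.005,0.013,0.01,-0.024,-0.026,-0.14,0.01,0.027,0.021,-0.036,-0.04,-0.2,0.015,0.04,0.031,-0.048,-0.052,-0.26,0.02,0.053,0.042,-0.06,-0.065,-0.3,0.024,0.067,0.052,-0.072,-0.078,-0.336,0.029,0.08,0.063,-0.085,-0.091,-0.336,0.034,0.094,0.073,-0.1,-0.104,-0.336,0.039,0.107,0.083,-0.1155,-0.128,-0.336,0.044,0.12,0.094,-0.1155,-0.128,-0.336,0.049,0.134,0.104]

```text
time_s: 3.58
position: [0.5516, 0.0188, 0.4232]
tool_rot: [0.344, 0.939, -0.0, -0.001]
wrist_force: [0.6, 0.2, 0.2]
opening: 0.0857
```

>>> apply_moves:
  targets: [0,0,0,0,0,0.017,0,0,0,0,0,0.034,0,0,0,0,0,0.051,0,0,0,0,0,0.068,0,0,0,0,0,0.085,0,0,0,0,0,0.102,0,0,0,0,0,0.119,0,0,0,0,0,0.136,0,0,0,0,0,0.153,0,0,0,0,0,0.17]

```text
time_s: 4.42
position: [0.5525, 0.0186, 0.4244]
tool_rot: [0.776, 0.631, -0.0, -0.0]
wrist_force: [-0.5, -0.2, -0.6]
opening: 0.0852
```

>>> apply_moves:
  targets: [0,0,0,0,0,0.017,0,0,0,0,0,0.034,0,0,0,0,0,0.051,0,0,0,0,0,0.068,0,0,0,0,0,0.085,0,0,0,0,0,0.102,0,0,0,0,0,0.119,0,0,0,0,0,0.136,0,0,0,0,0,0.153,0,0,0,0,0,0.17]

```text
time_s: 5.25
position: [0.5533, 0.0184, 0.4257]
tool_rot: [0.989, 0.146, 0.001, 0.0]
wrist_force: [-0.2, 0.6, 0.5]
opening: 0.0853
```

Run:
```python
from h import *
print(arm.sense()['joint_positions'])
print(move([.453,-.046,.34],frame(np.radians(-133))))
```

```text
[-1.01128903e-01 -1.58517584e-01  1.49888123e+00 -3.47257532e-05
  1.80009711e+00  1.17701784e+00]
(array([-0.2868,  0.0817,  0.214 ]), array([-0.    , -0.0002,  0.166 ]), 'mm 147 deg 60')
```

>>> apply_moves:
  targets: [-0.036,0.01,0.026,0,0,0.018,-0.072,0.02,0.052,0,0,0.036,-0.108,0.03,0.08,0,0,0.054,-0.144,0.04,0.106,0,0,0.072,-0.18,0.05,0.133,0,0,0.09,-0.216,0.06,0.16,0,0,0.108,-0.252,0.07,0.187,0,0,0.126,-0.287,0.082,0.214,0,0,0.146,-0.287,0.082,0.214,0,0,0.166,-0.287,0.082,0.214,0,0,0.166]

```text
time_s: 6.08
position: [0.4531, -0.0467, 0.3406]
tool_rot: [0.93, -0.368, 0.001, -0.0]
wrist_force: [-0.8, -0.6, 0.0]
opening: 0.0854
```

Run:
```python
from h import *
import cv2,pickle
W=P('wrist'); im=arm.camera('wrist'); pickle.dump(W,open('w3.pkl','wb'))
cv2.imwrite('pics/w3raw.png',im); 
u=proj(W,(.4856,-.0771,.192));print(u,cen(W),arm.sense()['position'])
x,y=[int(v) for v in u]; x0,y0=x-100,max(0,y-75); print(x0,y0)
g=lambda x:np.clip(255*(x/255.)**.6,0,255).astype(np.uint8)
cv2.imwrite('pics/w3.png',g(cv2.resize(im[y0:y0+150,x0:x0+200],(800,600),interpolation=cv2.INTER_CUBIC)))
```

```text
[281.92432782 140.31742992] [ 0.5013088  -0.09296907  0.48309872] [ 0.45352101 -0.04650905  0.34108553]
181 65
```

View pics/w3.png

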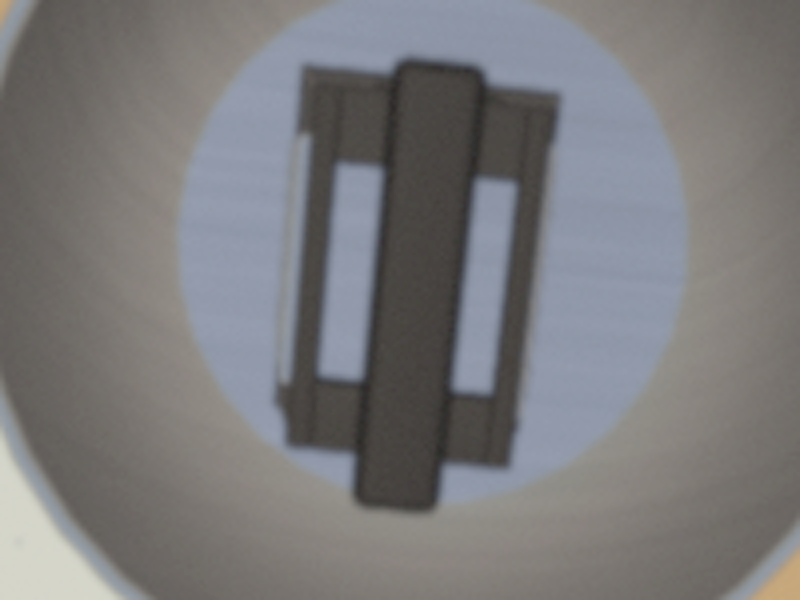

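The bar runs from about raw crop (440,62) to (397,508), and is clean and unobstructed between its posts. Converting that to a pose.

Run:
```python
from h import *
import pickle
W=pickle.load(open('w3.pkl','rb'))
f=lambda x,y:((x+.5)/4-.5+181,(y+.5)/4-.5+65)
for z in(.200,):
  a,b=onz(W,f(440,62),z),onz(W,f(397,508),z); c=(a+b)/2; d=a-b
  print(c,np.linalg.norm(d), 'bar yaw',np.degrees(np.arctan2(d[1],d[0])))
yaw=np.arctan2(d[1],d[0])-np.pi/2; print('grater x yaw',np.degrees(yaw))
# side check of length w/ height; TCP so that grasp point (19mm behind) is at bar middle .192
X=c.copy();X[2]=.192-.019
print(X,move([X[0],X[1],.26],frame(yaw)),proj(P('side'),[c[0],c[1],.2]))
```

```text
[ 0.48563415 -0.08042463  0.2       ] 0.0839788497787137 bar yaw -48.688507993166645
grater x yaw -138.68850799316664
[ 0.48563415 -0.08042463  0.173     ] (array([0.1161, 0.0078, 0.203 ]), array([-0.0002, -0.0003,  0.0161]), 'mm 94 deg 6') [282.95683055 238.52274121]
```

>>> apply_moves:
  targets: [0.03,0.002,0.03,0,0,0.005,0.06,0.004,0.06,0,0,0.01,0.09,0.006,0.1,0,0,0.016,0.116,0.008,0.14,0,0,0.016,0.116,0.008,0.17,0,0,0.016,0.116,0.008,0.19,0,0,0.016,0.116,0.008,0.203,0,0,0.016,0.116,0.008,0.203,0,0,0.016,0.116,0.008,0.203,0,0,0.016,0.116,0.008,0.203,0,0,0.016]
  jaw: 1

```text
time_s: 6.97
position: [0.4859, -0.0803, 0.2613]
tool_rot: [0.911, -0.412, 0.002, -0.0]
wrist_force: [0.1, 0.1, -0.9]
opening: 0.0855
```

Run:
```python
from h import *
import cv2
print(move([.4856,-.0804,.173],frame(np.radians(-138.7))))
```

```text
(array([-0.0012,  0.0014,  0.2207]), array([-0.0004, -0.0006,  0.0003]), 'mm 88 deg 0')
```

>>> apply_moves:
  targets: [0,0,0.03,0,0,0,0,0,0.06,0,0,0,0,0,0.09,0,0,0,0,0,0.12,0,0,0,0,0,0.15,0,0,0,-0.001,0.001,0.18,0,0,0,-0.001,0.001,0.2,0,0,0,-0.001,0.001,0.213,0,0,0,-0.001,0.001,0.221,-0.0004,-0.0006,0,-0.001,0.001,0.221,-0.0004,-0.0006,0]

```text
time_s: 7.8
position: [0.4856, -0.0803, 0.1721]
tool_rot: [0.911, -0.412, -0.001, -0.0]
wrist_force: [0.6, -1.0, 0.4]
opening: 0.0853
```

Run:
```python
from h import *
import cv2
s=arm.sense();print(s['position'],s['tool_rot'],s['wrist_force'])
im=arm.camera('wrist')
g=lambda x:np.clip(255*(x/255.)**.6,0,255).astype(np.uint8)
cv2.imwrite('pics/w4.png',g(cv2.resize(im[120:420,80:480],(800,600))))
```

```text
[ 0.48555838 -0.08032007  0.17212986] [ 9.11376788e-01 -4.11572611e-01 -5.78280775e-04 -2.77615922e-05] [ 0.62151627 -0.95096371  0.43556042]
```

View pics/w4.png

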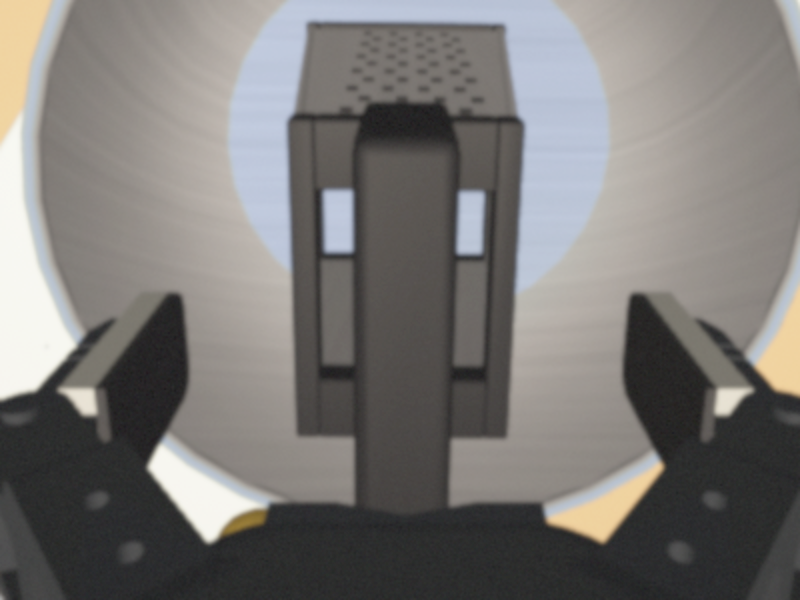

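The bar is centred between the open pads and aligned with them. Now closing the gripper.

>>> apply_moves:
  targets: [0,0,0,0,0,0,0,0,0,0,0,0,0,0,0,0,0,0,0,0,0,0,0,0,0,0,0,0,0,0,0,0,0,0,0,0,0,0,0,0,0,0,0,0,0,0,0,0,0,0,0,0,0,0,0,0,0,0,0,0]
  jaw: 0
  grip_force: 70

```text
time_s: 8.68
position: [0.4863, -0.0806, 0.1733]
tool_rot: [0.911, -0.412, 0.001, -0.0]
wrist_force: [1.5, 0.2, 1.9]
opening: 0.0165
```

Run:
```python
from h import *
s=arm.sense();print(s['position'],s['tool_rot'],s['wrist_force'],s['opening'])
```

```text
[ 0.48628739 -0.08057452  0.17331484] [ 9.11371917e-01 -4.11583366e-01  5.83258107e-04 -1.45226882e-04] [1.47877851 0.17899483 1.87011697] 0.01652734704989486
```

>>> apply_moves:
  targets: [0,0,-0.02,0,0,0,0,0,-0.05,0,0,0,0,0,-0.09,0,0,0,0,0,-0.135,0,0,0,0,0,-0.18,0,0,0,0,0,-0.225,0,0,0,0,0,-0.27,0,0,0,0,0,-0.31,0,0,0,0,0,-0.34,0,0,0,0,0,-0.35,0,0,0]

```text
time_s: 9.52
position: [0.4866, -0.0807, 0.3161]
tool_rot: [0.911, -0.412, 0.002, -0.0]
wrist_force: [0.3, -0.2, -1.9]
opening: 0.0167
```

Run:
```python
from h import *
s=arm.sense();print(s['wrist_force'],s['opening'],s['joint_positions'])
l=np.array([.7517,.0709,.2215]); n=np.array([-np.cos(np.radians(2)),np.sin(np.radians(2)),0])
g=l+.231*n; g[2]=l[2]-.07
dz=.1733-.016
T=g+[0,0,dz]; print('TCP target',T); print(move(T,frame(np.radians(-2))))
```

```text
[ 0.31170967 -0.17725585 -1.87439901] 0.01670748466333742 [-3.15402577e-01 -3.07407400e-01  1.80168614e+00  1.27192665e-04
  1.64277268e+00  2.10374785e+00]
TCP target [0.52084072 0.07896178 0.3088    ]
(array([-0.243 , -0.328 ,  0.0181]), array([ 0.0005, -0.0007, -0.3795]), 'mm 163 deg 137')
```

>>> apply_moves:
  targets: [0,-0.01,0,0,0,-0.01,-0.01,-0.03,0,0,0,-0.027,-0.03,-0.05,0,0,0,-0.045,-0.05,-0.07,0,0,0,-0.063,-0.07,-0.09,0,0,0,-0.081,-0.09,-0.11,0,0,0,-0.099,-0.1,-0.13,0,0,0,-0.117,-0.11,-0.15,0,0,0,-0.135,-0.12,-0.16,0,0,0,-0.153,-0.125,-0.165,0,0,0,-0.17]

```text
time_s: 10.35
position: [0.5026, 0.0013, 0.3149]
tool_rot: [0.994, 0.113, 0.001, 0.0]
wrist_force: [-0.3, 0.3, -4.0]
opening: 0.0168
```

Run:
```python
from h import *
print(move([.5208,.079,.3088],frame(np.radians(-2))))
```

```text
(array([ 0.0878, -0.1792,  0.0152]), array([ 3.000e-04, -1.000e-04, -2.084e-01]), 'mm 80 deg 75')
```

>>> apply_moves:
  targets: [0.01,-0.02,0.002,0,0,-0.018,0.02,-0.04,0.004,0,0,-0.036,0.03,-0.06,0.006,0,0,-0.054,0.04,-0.08,0.008,0,0,-0.072,0.05,-0.1,0.009,0,0,-0.09,0.06,-0.12,0.01,0,0,-0.108,0.07,-0.14,0.012,0,0,-0.126,0.075,-0.155,0.013,0,0,-0.144,0.08,-0.17,0.015,0,0,-0.16,0.085,-0.175,0.015,0,0,-0.175]

```text
time_s: 11.18
position: [0.5194, 0.0779, 0.3075]
tool_rot: [0.786, 0.618, -0.0, -0.0]
wrist_force: [0.3, 0.1, -3.6]
opening: 0.0166
```

Run:
```python
from h import *
print(move([.5208,.079,.3088],frame(np.radians(-2))))
```

```text
(array([ 0.0035,  0.0028, -0.0032]), array([-0.0001,  0.0001, -0.0325]), 'mm 2 deg 12')
```

>>> apply_moves:
  targets: [0.003,0.003,-0.003,0,0,-0.012,0.003,0.003,-0.003,0,0,-0.022,0.003,0.003,-0.003,0,0,-0.029,0.003,0.003,-0.003,0,0,-0.0325,0.003,0.003,-0.003,0,0,-0.0325,0.003,0.003,-0.003,0,0,-0.0325,0.003,0.003,-0.003,0,0,-0.0325,0.003,0.003,-0.003,0,0,-0.0325,0.003,0.003,-0.003,0,0,-0.0325,0.003,0.003,-0.003,0,0,-0.0325]

```text
time_s: 12.02
position: [0.5208, 0.0787, 0.3087]
tool_rot: [0.719, 0.695, -0.0, -0.0]
wrist_force: [-0.8, -0.4, -3.4]
opening: 0.017
```

Run:
```python
from h import *
import cv2
print(move([.5208,.079,.3088],frame(np.radians(-2))))
g=lambda x:np.clip(255*(x/255.)**.6,0,255).astype(np.uint8)
s=arm.camera('side');t=arm.camera('top');w=arm.camera('wrist')
cv2.imwrite('pics/s5.png',s);cv2.imwrite('pics/t5.png',t);cv2.imwrite('pics/w5raw.png',w)
a=cv2.resize(s[120:320,210:390],(540,600),interpolation=cv2.INTER_CUBIC)
b=cv2.resize(w[80:420,80:480],(353,300));c=cv2.resize(t[130:310,210:400],(317,300))
r=np.zeros((600,260,3),np.uint8);r[:300]=cv2.resize(b,(260,300));r[300:]=cv2.resize(c,(260,300))
cv2.imwrite('pics/f5.png',g(np.hstack([a,r])))
n=np.array([np.cos(np.radians(-2)),np.sin(np.radians(-2)),0]);l=np.array([-n[1],n[0],0]);S=P('side')
for nm,(x,y,z) in dict(footPP=(.039,.0515,0),footMP=(-.039,.0515,0),footMM=(-.039,-.0515,0),footPM=(.039,-.0515,0),top=(-.024,-.036,.146)).items():
  X=np.array([.5208,.0789,.1515])+x*n+y*l+[0,0,z];u=proj(S,X);print(nm,(u-[210,120]+.5)*3-.5)
```

```text
(array([ 0.0007, -0.0001, -0.0002]), array([-0.0001,  0.0001, -0.0001]), 'mm 0 deg 0')
footPP [135.67998391 245.68689999]
footMP [ 71.30468432 278.93710755]
footMM [135.67813984 335.13140258]
footPM [201.35927262 298.37287759]
top [130.51567401 193.66335598]
```

View pics/f5.png

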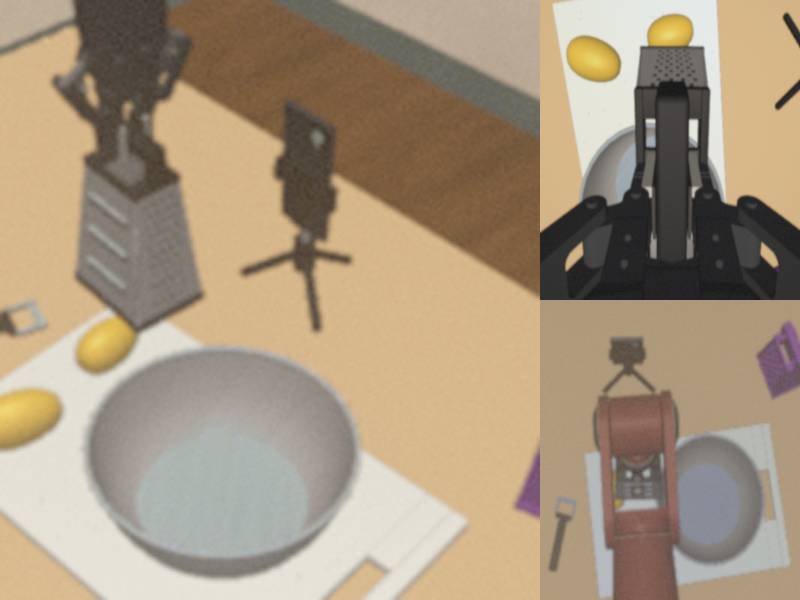

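The slicing face is toward the robot and the coarse face toward the phone; bowl, potatoes and peeler are undisturbed. Foot corners in the side view sit about 1.3 px higher than predicted, so I'll check for shift or tilt in the grip against the pre-grasp wrist view.

Run:
```python
from h import *
import cv2
g=lambda x:np.clip(255*(x/255.)**.6,0,255).astype(np.uint8)
w4=cv2.imread('pics/w4.png')[0:330,260:560]   # raw origin (210,120), scale 2
w5=g(cv2.resize(cv2.imread('pics/w5raw.png')[120:420,80:480],(800,600)))[0:330,260:560]
s=g(cv2.imread('pics/s5.png'))[165:235,225:285]; t=np.zeros((600,200,3),np.uint8)
im=np.hstack([w4,w5]); sd=cv2.resize(s,(200,233),interpolation=cv2.INTER_CUBIC)
im=np.vstack([im,np.zeros((270,600,3),np.uint8)])
ls=cv2.resize(g(cv2.imread('pics/side0.png'))[150:190,295:335],(200,200),interpolation=cv2.INTER_CUBIC)
im[335:568,0:200]=sd; im[335:535,220:420]=ls
cv2.imwrite('pics/f6.png',im)
```

```text
(no output)
```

View pics/f6.png

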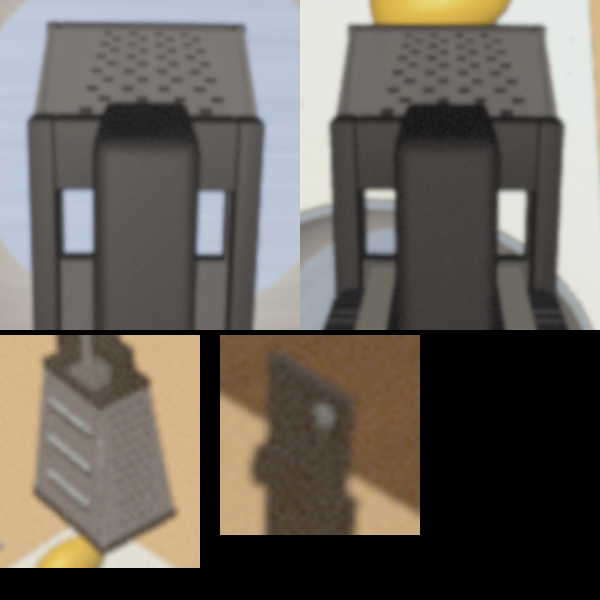

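Run:
```python
from h import *
W=P('wrist');S=P('side');T=P('top')
n=np.array([np.cos(np.radians(-2)),np.sin(np.radians(-2)),0]);l=np.array([-n[1],n[0],0])
O=np.array([.5208,.0787,.1514])
f=lambda x,y:((x+.5)/2-.5+210,(y+.5)/2-.5+120)
obs={'footcoarse':((.039,-.0515,0),f(546-300,26)),'footslice':((-.039,-.0515,0),f(348-300,26)),'framec':((.024,-.036,.146),f(562-300,119)),'frames':((-.024,-.036,.146),f(331-300,119))}
for s in(1,-1):
  for k,(p,o) in obs.items():
    X=O+p[0]*n+s*p[1]*l+[0,0,p[2]];print(s,k,proj(W,X).round(1),np.round(o,1))
# side check before grasp: bar back-top edge ends seen at (268,236.2),(300.3,238)
n=np.array([np.cos(np.radians(-138.7)),np.sin(np.radians(-138.7)),0]);l=np.array([-n[1],n[0],0])
for s in(1,-1):print(proj(S,np.array([.4856,-.0804,.2])-.009*n+s*.043*l))
```

```text
1 footcoarse [327.1 249.4] [332.8 132.8]
1 footslice [238.3 249.4] [233.8 132.8]
1 framec [332.7 330.9] [340.8 179.2]
1 frames [232.9 330.9] [225.2 179.2]
-1 footcoarse [331.2 129.4] [332.8 132.8]
-1 footslice [234.1 129.4] [233.8 132.8]
-1 framec [338.8 183.5] [340.8 179.2]
-1 frames [226.8 183.5] [225.2 179.2]
[300.20265907 237.38724411]
[266.63446004 234.72676959]
```

In the grip, the grater sits as it stood in the bowl, within about 1 mm and 0.5°. The other offsets are at pixel-picking and calibration level. Last steady check, then hand-in.

Run:
```python
from h import *
s=arm.sense();print(s['time_s'],s['position'],abs(s['qvel']).max(),s['wrist_force'],s['opening'],move([.5208,.079,.3088],frame(np.radians(-2))))
print(arm.close_job())
```

```text
12.1667 [0.52081632 0.07875788 0.3087513 ] 0.0020995957893914065 [ 0.54955715 -0.29694192 -3.03762595] 0.017122812635192258 (array([ 0.0006, -0.0001, -0.0001]), array([-0.0001,  0.0001, -0.    ]), 'mm 0 deg 0')
the job is handed in; nothing more can be done
None
```

I lifted the steel grater straight out of the bowl by its handle bar and turned its coarse face to the phone. It is held upright and still there, and I handed the job in at 12.2 s.

**Position:** I measured the lens at (0.752, 0.071, 0.221), facing about 2° off straight toward the robot. The middle of the coarse face was planned 200 mm straight ahead of it and level with it. At hand-in the tool was within 1 mm of its target, the joints were practically still, and the jaws were on the bar (17 mm opening).

**Checks that agreed:**
- The wrist views before and after the grasp match to about 1 mm and 0.5°, so the grater did not slip or tilt noticeably.
- In the pictures after the turn, the bowl, potatoes, peeler, phone and tripod look undisturbed. I did not check the prep cup in a picture after the move.

**Checks that disagreed slightly:**
- The side camera showed the foot corners 1–2 px (about 3–5 mm) higher than predicted.
- In the wrist view, the foot and frame edges were up to about 4 px from the predicted pixels.
- The phone's direction came out between 1.6° and 3.4° depending on the view; I used 2°.

I put these down to picking corners by eye and to calibration error, so I made no correction. The face could be a few millimetres or about 1° off.

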